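Mount a nest plate on the quick-release clamp post

TASK

Change the bonding station over to the nest plate: slide the plate along the bench in between the dock's guides until its slot is fully home round the post, then slip the slotted keeper onto the plate across that slot, under the clamp collar, until it is fully home against the post as well. Finally swing the red lever all the way down so that the collar clamps the stack, and leave the other tools on the bench where they are.

Things in the scene. Friction and masses are not known exactly. Their poses are not given: they have to be found in the camera images.
- dock: Fixed aluminium U-shaped guide frame, 142 (mouth 164) x 120 x 10 mm, round a 12 mm steel post. Origin: post axis at bench level. Open towards its -y (about the robot's right): guides' inner faces at x = +-57 mm from y -45 to +32, flaring outwards to y -73. The nest plate enters along +y, the keeper along +x (from the robot's side); the lever swings down towards +x.
- post_axis (a point): Post axis at bench level, axes as dock. A brass clamp collar, 31 mm wide, rides on the post: its underside is 22.5 mm above the bench with the lever upright (about 0.7 mm lower at 0.2 rad) and comes down 5.4 mm with the lever, to grip the 18 mm stack of plate and keeper.
- lever_pivot (a point): Pivot of the cam lever, on the post's axis, 43 mm above the bench; hinge axis along the dock's y.
- cam_lever (a joint): Angle of the spiral cam lever: 0 = upright (open), grows as it swings down towards the dock's +x, stops at 1.55 rad (level, fully down); self-locking, it stays where it is left. The collar meets the stack at about 1.3 rad. Needs 0.15 to 0.35 N m, i.e. 2 to 5 N at the grip.
- lever_grip (a point): Middle of the lever's red grip (19 mm thick, 54 mm long), 72 mm from the pivot along the lever.
- nest_plate: Loose blue metal plate, 12 mm thick, 0.45 kg, with a pocket of white corner pieces (16 mm high) and an 18 mm slot open to its +y edge. Origin: underside, where the post axis lies when home. Spans x -55 to 55, y -100 to 28 mm; a lip 8 mm thick, 32 mm high runs along the -y edge and may be pushed. Starts on the bench outside the dock's open end, slot towards the post, up to 0.2 rad askew.
- plate_lip (a point): Middle of the outer (-y) face of the plate's lip, 22 mm above its underside.
- keeper: Loose slotted keeper strap of dark steel, 98 mm (x) by 52 mm (y) by 6 mm thick, 0.15 kg, a 16 mm wide slot open towards its +x end, and an upright orange tab near its other end. Origin: on the underside, at the point where the post's axis lies when its slot is home; it spans x -76 to +22 mm.
- keeper_tab (a point): Grip point of the orange tab: 60 mm from the keeper's origin along its -x, 28 mm above its underside. The tab is 30 mm (x) by 12 mm (y), its top 40 mm above the underside.
- gauge_block: Bystander: pale gauge block, 36 x 80 x 32 mm, origin centre of underside.
- tape_amber: Bystander: roll of amber tape, 84 mm across, 19 mm high, origin centre of underside.
- uv_meter: Bystander: round white meter, 100 mm across, 16 mm high, origin centre of underside.
- screwdriver_red: Bystander: screwdriver with a red handle, 160 mm long, lying. Origin at its middle.

How it is judged:
On the way, in this order (a step that is already met when the one before it is completed fails the run):
1. the nest plate's slot is home round the post, plate flat on the bench (horizontal distance between nest_plate and post_axis below 0.006 m and angle between nest_plate's own z axis and vertical below 0.04 rad and value of joint cam_lever below 0.6 rad), for 0.2 s.
2. the keeper lies on the plate with its slot home round the post, the lever still up (horizontal distance between keeper and post_axis below 0.006 m and z of keeper in the frame of nest_plate between 0.009 and 0.018 m and value of joint cam_lever below 0.6 rad), for 0.2 s.
At the end, for the whole second after the job is handed in: Nest plate flat on the bench (0.04 rad), home round the post (6 mm), square to the guides (0.08 rad); keeper flat on the plate (0.05 rad), home round the post (6 mm), square within 0.25 rad; lever down (past 1.4 rad), collar pressing on the keeper (over 3 N); all at rest (angle between nest_plate's own z axis and vertical below 0.04 rad and horizontal distance between each of nest_plate, keeper and post_axis below 0.006 m and height (world z) of nest_plate below 0.004 m and angle between the y axis of nest_plate and the y axis of dock, either way round below 0.08 rad and z of keeper in the frame of nest_plate between 0.009 and 0.015 m and angle between keeper's own z axis and vertical below 0.05 rad and angle between the x axis of keeper and the x axis of dock, either way round below 0.25 rad and value of joint cam_lever above 1.4 rad and contact force between dock and keeper above 3 N and linear speed of each of keeper, nest_plate below 0.02 m/s); the robot touches nothing.
It fails at once if a bystander (gauge block, tape roll, meter, screwdriver) is pushed more than 30 mm (distance of any of gauge_block, tape_amber, uv_meter, screwdriver_red from where it was at the start of the episode above 0.03 m).
It also fails if it takes over 58 s, if anything falls off the work surface, if the arm or the gripper's body presses on something with over 40 N, if the wrist force passes 120 N, or if a joint passes its speed limit or range.

ROBOT

A 6-joint arm with a two-finger parallel gripper is mounted at the origin on a cart in front of the work surface, level with it; the furniture and walls round the work are solid. World frame = base frame: x ahead of the robot, y to its left, z up, the work surface at z = 0. Lengths are in m, angles in rad, forces in N, time in s.
With the tool pointing down it reaches from about 0.35 to 0.975 m from the base axis. Payload 7.1 kg.
Tool frame: the origin (TCP) lies midway between the tips of the shut fingers; the grasp point (between the pads) lies 19 mm behind it; z points along the fingers, y is the line along which they close (so a half turn about z gives the same grasp; the last joint's range is limited). The gripper opens to 88 mm and grips with 3 to 60 N. Pads are 20 mm wide; open, the fingers measure 115 mm over their backs; the gripper's body (75 mm by 178 mm) begins 61 mm behind the grasp point.
Start: joints at [1.263, 0.423, 1.63, -0, 1.089, -0.019], TCP at [0.178, 0.599, 0.223] pointing down, gripper open.
Joint ranges: [-3, 3], [-0.9, 2.11], [0.09, 2.58], [-1.31, 4.45], [0.11, 2.69], [-2.54, 2.54]. Speed limits (rad/s): [2.39, 2.39, 3.01, 3.14, 3.14, 3.14].

INTERFACE

Orientations are given as a unit quaternion [w, x, y, z].
In Python, from station import move_pose, movel, movej, command_gripper, wait, inverse_kinematics, read_camera, camera_info, MotionError, job_done, get_time, get_joint_pos, get_qvel, get_effort, get_tcp_pos, get_ee_rot, get_ft_force, get_ft_torque, get_grip_width, get_finger_force gives the robot as it stands. Calls block until the motion is done:
- move_pose(position, orientation): joint-space move of the TCP to a pose.
- movel(position, frame=None, v=0.15, until_force=None): straight line of the TCP; frame=None keeps the orientation; v is the mean speed in m/s. With until_force (N) it stops when the force on the tool has changed by that much, and returns True; else False.
- movej(angles): joint-space move.
- command_gripper(opening): opening from 0.0 (shut) to 1.0 (fully open); the grip force is fixed at half the most; returns when the fingers have stopped.
- wait(seconds).
- inverse_kinematics(position, orientation): joint angles nearest the present ones, or None.
- read_camera(name): name is "scene" or "top" or "wrist"; returns the picture (480x640x3 uint8, red, green, blue); there is no depth.
- camera_info(name): a dict with "intrinsics" (3x3 intrinsics, pixels), "T" (4x4, takes a point from camera to world coordinates); the wrist camera has in their place "tool_from_camera" (4x4, takes a point from camera to tool coordinates, whose origin is the TCP and whose axes are the flange's). Camera axes: x right, y up, looking along -z (the intrinsics and any distortion apply to the point x, -y, -z); pixel columns grow to the right and rows downward; lengths in m; the calibration is good to about 2 mm. A picture is of the moment at which its call begins: read the wrist's pose just before it. camera_info takes no time and is no camera call.
A pose or a line that the arm cannot do raises MotionError and nothing moves.
- job_done(): hands the job in; it is judged then, once.
Readings, each from a call of its own:
- get_time(): time.
- get_joint_pos(): joint angles.
- get_qvel(): joint speeds.
- get_effort(): joint torques, N m.
- get_tcp_pos(): TCP position.
- get_ee_rot(): TCP orientation.
- get_ft_force(): force on the tool from outside, world axes, zero at the start.
- get_ft_torque(): the same for the moment, N m.
- get_grip_width(): opening from 0.0 (shut) to 1.0 (fully open).
- get_finger_force(): force on a finger pad.
Only numpy, scipy, OpenCV 4.12 (cv2) and the standard library are available. Lean on these libraries where they do the work, as an engineer would, in place of code of your own. Each camera call takes 0.05 s, during which the arm holds its last target. There are 200 camera calls.

## Working session

There is one attempt and no reset: what is moved stays moved. The work goes in short steps, each a Python script; the robot and the scene stay as the last script left them, time stands still between calls to the robot, and variables do not carry over. Pictures are saved under pics/ and viewed, at most 10 in all, crops included, and the job is handed in when it is done.

```bash
mkdir -p pics; ls; python3 - <<'E'
from station import *
import cv2,numpy as np
for n in ("scene","top"):
    im=read_camera(n); cv2.imwrite(f"pics/{n}0.png",im[:,:,::-1])
    i=camera_info(n); print(n,{k:np.round(np.array(v),4).tolist() for k,v in i.items()})
print(camera_info("wrist"),get_time())
E
```

```text
pics
scene {'intrinsics': [[531.8321, 0.0, 318.0981], [0.0, 531.8321, 232.0272], [0.0, 0.0, 1.0]], 'T': [[0.8075, 0.2648, -0.5271, -0.0893], [-0.5892, 0.3202, -0.7418, -0.7833], [-0.0277, 0.9096, 0.4146, 0.5889], [0.0, 0.0, 0.0, 1.0]]}
top {'intrinsics': [[516.5641, 0.0, 313.0801], [0.0, 516.5641, 232.9764], [0.0, 0.0, 1.0]], 'T': [[-0.0235, 0.9925, -0.1196, 0.3657], [-0.9996, -0.0249, -0.0108, 0.0597], [-0.0137, 0.1193, 0.9928, 1.1964], [0.0, 0.0, 0.0, 1.0]]}
{'intrinsics': array([[364.95002088,   0.        , 312.29298912],
       [  0.        , 364.95002088, 240.35376367],
       [  0.        ,   0.        ,   1.        ]]), 'tool_from_camera': array([[-6.46371992e-04,  9.56411378e-01,  2.92022016e-01,
         8.09360127e-02],
       [ 9.99999336e-01,  3.39707917e-04,  1.10084524e-03,
        -9.67767501e-04],
       [ 9.53658718e-04,  2.92022534e-01, -9.56410963e-01,
        -1.61487775e-01],
       [ 0.00000000e+00,  0.00000000e+00,  0.00000000e+00,
         1.00000000e+00]])} 0.1
```

View pics/top0.png

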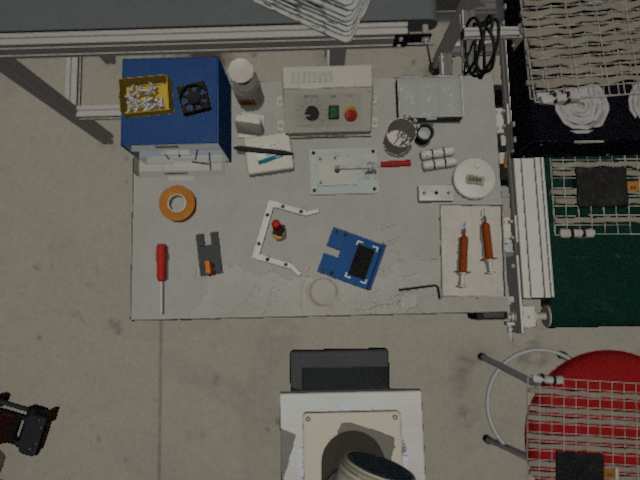

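View pics/scene0.png

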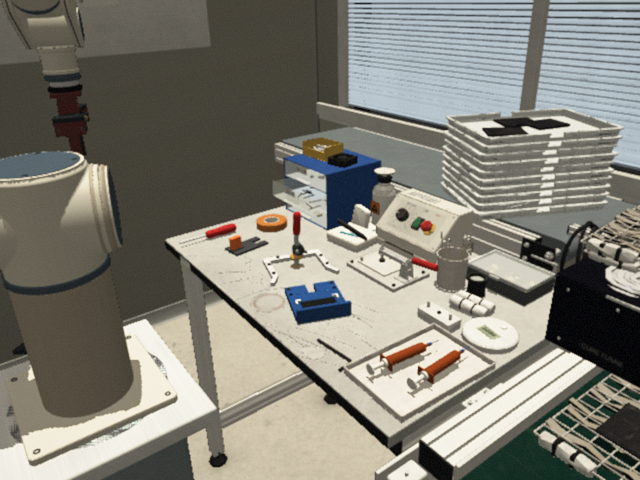

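The top view shows the dock at px (250-320, 200-275) with the post near (278,235), and the plate at (352,258). The keeper is at (208,255), slot up and tab at (208,268). Next I'll take the masks and a close crop.

```bash
cat > h.py <<'E'
from station import *
import cv2,numpy as np
from scipy.spatial.transform import Rotation as R
def cam(n):
    i=camera_info(n); K=np.array(i["intrinsics"])
    if n=="wrist":
        q=get_ee_rot(); T=np.eye(4); T[:3,:3]=R.from_quat(np.r_[q[1:],q[0]]).as_matrix(); T[:3,3]=get_tcp_pos()
        return K,T@np.array(i["tool_from_camera"])
    return K,np.array(i["T"])
def ray(K,T,px,z):
    px=np.atleast_2d(px).astype(float)
    d=np.c_[(px[:,0]-K[0,2])/K[0,0],-(px[:,1]-K[1,2])/K[1,1],-np.ones(len(px))]@T[:3,:3].T
    o=T[:3,3]; return o+d*((z-o[2])/d[:,2])[:,None]
def proj(K,T,P):
    p=(np.atleast_2d(P)-T[:3,3])@T[:3,:3]
    return np.c_[K[0,0]*p[:,0]/-p[:,2]+K[0,2],-K[1,1]*p[:,1]/-p[:,2]+K[1,2]]
def down(yaw):  # tool z down, tool x axis at 'yaw' in world
    x=np.array([np.cos(yaw),np.sin(yaw),0]);z=np.array([0,0,-1.]);y=np.cross(z,x)
    q=R.from_matrix(np.c_[x,y,z]).as_quat(); return [q[3],q[0],q[1],q[2]]
def largest(m):
    c,_=cv2.findContours(m.astype(np.uint8),cv2.RETR_EXTERNAL,cv2.CHAIN_APPROX_NONE)
    return max(c,key=cv2.contourArea)
E
python3 - <<'E'
from h import *
im=cv2.imread("pics/top0.png"); K,T=cam("top")
hsv=cv2.cvtColor(im,cv2.COLOR_BGR2HSV)
roi=lambda m,x0,x1,y0,y1:(m & (np.indices(m.shape)[1]>=x0)&(np.indices(m.shape)[1]<x1)&(np.indices(m.shape)[0]>=y0)&(np.indices(m.shape)[0]<y1))
H,S,V=[hsv[...,k].astype(int) for k in range(3)]
def rep(n,m,z):
    c=largest(m); r=cv2.minAreaRect(c); b=cv2.boxPoints(r); w=ray(K,T,b,z)
    print(n,cv2.contourArea(c),np.round(b,1).tolist(),'\n  world',np.round(w[:,:2],4).tolist(),'cen',np.round(w.mean(0),4),'sides',np.round([np.linalg.norm(w[i]-w[i-1]) for i in range(4)],4))
    ap=cv2.approxPolyDP(c,2,True)[:,0]; print('  poly',[(a.tolist(),np.round(p[:2],3).tolist()) for a,p in zip(ap,ray(K,T,ap,z))])
rep('plate',roi((H>95)&(H<130)&(S>110),310,395,215,300),.012)
rep('dock',roi((V>185)&(S<40),245,325,190,285),.010)
rep('keeper',roi((V<110)&(S<90),190,230,225,285),.006)
rep('tab',roi((H<20)&(S>150),195,225,250,285),.04)
rep('red',roi(((H<8)|(H>172))&(S>150),260,300,210,250),.12)
print(get_ft_force())
cv2.imwrite("pics/c0.png",cv2.resize(im[190:320,140:400],None,fx=3,fy=3,interpolation=cv2.INTER_CUBIC))
for n,p in dict(o=[0.6,0,0],).items(): print(proj(K,T,p))
E
```

```text
plate 2361.0 [[317.1000061035156, 271.29998779296875], [333.1000061035156, 226.5], [385.29998779296875, 245.10000610351562], [369.29998779296875, 290.0]] 
  world [[0.4198, 0.0655], [0.5224, 0.0259], [0.4762, -0.0928], [0.3746, -0.0523]] cen [ 0.4483 -0.0134  0.012 ] sides [0.1261 0.1099 0.1274 0.1093]
  poly [([333, 228], [0.519, 0.026]), ([327, 245], [0.48, 0.041]), ([339, 249], [0.47, 0.014]), ([339, 257], [0.451, 0.014]), ([324, 254], [0.459, 0.049]), ([318, 271], [0.421, 0.063]), ([369, 289], [0.377, -0.052]), ([385, 245], [0.476, -0.092])]Traceback (most recent call last):
  File "<stdin>", line 11, in <module>
  File "<stdin>", line 7, in rep
  File "h.py", line 22, in largest
    return max(c,key=cv2.contourArea)
ValueError: max() iterable argument is empty
```

```bash
python3 - <<'E'
from h import *
im=cv2.imread("pics/top0.png"); K,T=cam("top")
hsv=cv2.cvtColor(im,cv2.COLOR_BGR2HSV)
H,S,V=[hsv[...,k].astype(int) for k in range(3)]
print('dock px',hsv[225,264],hsv[205,285],'bench',hsv[290,240],'keeper',hsv[255,205],'red',hsv[222,276])
roi=lambda m,x0,x1,y0,y1:(m & (np.indices(m.shape)[1]>=x0)&(np.indices(m.shape)[1]<x1)&(np.indices(m.shape)[0]>=y0)&(np.indices(m.shape)[0]<y1))
def rep(n,m,z):
  try:
    c=largest(m); r=cv2.minAreaRect(c); b=cv2.boxPoints(r); w=ray(K,T,b,z)
    print(n,cv2.contourArea(c),np.round(b,1).tolist(),'\n  world',np.round(w[:,:2],4).tolist(),'cen',np.round(w.mean(0),4),'sides',np.round([np.linalg.norm(w[i]-w[i-1]) for i in range(4)],4))
    ap=cv2.approxPolyDP(c,1.5,True)[:,0]; print('  poly',[(a.tolist(),np.round(p[:2],3).tolist()) for a,p in zip(ap,ray(K,T,ap,z))])
  except ValueError: print(n,'none')
rep('dock',roi((V>int(hsv[290,240,2])+18)&(S<40),245,325,190,285),.010)
rep('keeper',roi((V<110)&(S<90),190,230,225,285),.006)
rep('tab',roi((H<20)&(S>150),195,225,250,285),.04)
rep('red',roi(((H<8)|(H>172))&(S>150),260,300,210,250),.12)
cv2.imwrite("pics/c0.png",cv2.resize(im[190:320,140:400],None,fx=3,fy=3,interpolation=cv2.INTER_CUBIC))
E
```

```text
dock px [ 18  16 158] [ 20  15 153] bench [ 21  20 128] keeper [ 0 14 56] red [  1 203 136]
dock 109.0 [[256.20001220703125, 241.60000610351562], [263.79998779296875, 215.8000030517578], [269.0, 217.3000030517578], [261.3999938964844, 243.10000610351562]] 
  world [[0.4919, 0.2045], [0.5519, 0.1862], [0.548, 0.1743], [0.4881, 0.1926]] cen [0.52   0.1894 0.01  ] sides [0.0125 0.0627 0.0125 0.0626]
  poly [([264, 216], [0.551, 0.186]), ([257, 239], [0.498, 0.203]), ([261, 243], [0.488, 0.194]), ([268, 217], [0.549, 0.177])]
keeper 880.0 [[194.6999969482422, 233.10000610351562], [218.3000030517578, 230.39999389648438], [223.39999389648438, 274.5], [199.8000030517578, 277.20001220703125]] 
  world [[0.5158, 0.3483], [0.5208, 0.2931], [0.4181, 0.2815], [0.4132, 0.3362]] cen [0.467  0.3148 0.006 ] sides [0.1033 0.0554 0.1033 0.0549]
  poly [([217, 231], [0.519, 0.296]), ([210, 232], [0.517, 0.313]), ([211, 243], [0.492, 0.31]), ([209, 245], [0.487, 0.315]), ([205, 244], [0.49, 0.324]), ([202, 233], [0.516, 0.331]), ([195, 236], [0.509, 0.348]), ([201, 276], [0.416, 0.333]), ([210, 276], [0
[... 279 characters left out ...]
.4341 0.3087 0.04  ] sides [0.0321 0.0175 0.0321 0.0174]
  poly [([207, 260], [0.45, 0.312]), ([205, 261], [0.448, 0.317]), ([205, 270], [0.428, 0.317]), ([210, 274], [0.418, 0.305]), ([213, 271], [0.425, 0.299]), ([212, 264], [0.441, 0.301])]
red 64.0 [[270.0, 222.0], [276.79998779296875, 218.60000610351562], [281.79998779296875, 228.60000610351562], [275.0, 232.0]] 
  world [[0.521, 0.1616], [0.5279, 0.1472], [0.5064, 0.137], [0.4995, 0.1514]] cen [0.5137 0.1493 0.12  ] sides [0.0238 0.016  0.0238 0.016 ]
  poly [([274, 220], [0.525, 0.153]), ([272, 225], [0.515, 0.157]), ([274, 230], [0.504, 0.153]), ([277, 231], [0.502, 0.147]), ([280, 225], [0.514, 0.141]), ([278, 221], [0.523, 0.145])]
```

View pics/c0.png

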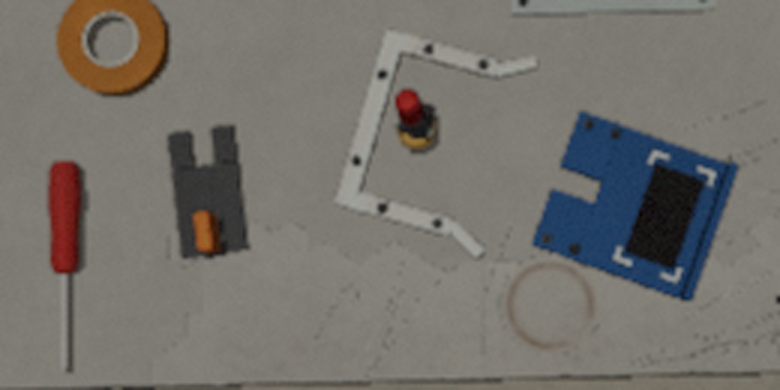

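Crop: dock back bar runs (388,35)-(338,200), collar at (415,130), plate slot at (575,190), keeper slot open upward with the tab at (205,232). Next is one closer wrist look covering all three.

```bash
python3 - <<'E'
from h import *
K,T=cam("top")
w=ray(K,T,[[269.3,201.7],[252.7,256.7],[300,289/1]],.01); print('dock back corners',np.round(w,4))
a=w[0]-w[1];yaw=np.arctan2(a[1],a[0]);m=(w[0]+w[1])/2; y=np.array([-np.sin(yaw),np.cos(yaw)]); print(np.linalg.norm(a),yaw,m[:2]-.047*y)
for yw in (0,np.pi):
    print(inverse_kinematics([.43,.11,.2],down(yw)))
print(get_ee_rot())
move_pose([.43,.11,.2],down(0))
K,T=cam("wrist"); im=read_camera("wrist"); cv2.imwrite("pics/w0.png",im[:,:,::-1]); np.savez("w0.npz",K=K,T=T); print(get_time(),get_joint_pos())
E
```

```text
dock back corners [[0.5847 0.173  0.01  ]
 [0.4571 0.213  0.01  ]
 [0.3806 0.1055 0.01  ]]
0.13372032781826187 -0.30382028987327636 [0.50687559 0.14816214]
[ 2.23628825e-01  1.88225281e-01  2.03481203e+00 -4.44089210e-16
  9.18555347e-01  1.79442515e+00]
[ 2.23628825e-01  1.88225281e-01  2.03481203e+00 -4.44089210e-16
  9.18555347e-01 -1.34716750e+00]
[-1.14655892e-04  1.43900925e-01  9.89591863e-01 -6.74920148e-04]
2.1333 [2.24672900e-01 1.88411595e-01 2.03437360e+00 6.11090292e-05
 9.18537482e-01 1.79402456e+00]
```

View pics/w0.png

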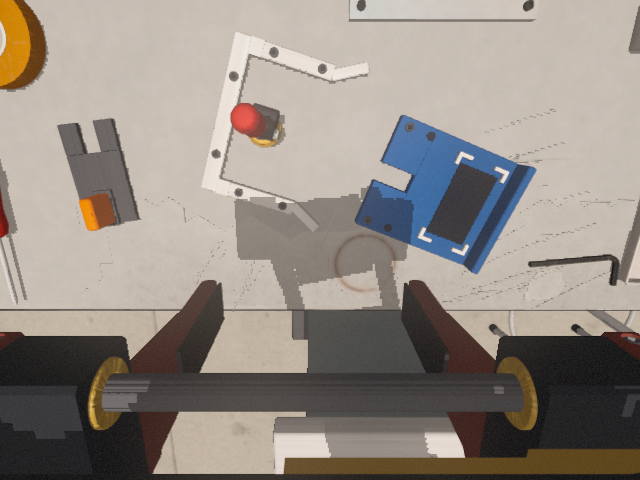

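The wrist view is clear: dock back corners at about (237,33) and (203,187), collar (265,135), plate slot mouth (385,170) with the lip at right (505,220), keeper tab (98,212). I'll convert these by mask and ray.

```bash
python3 - <<'E'
from h import *
im=cv2.imread("pics/w0.png"); d=np.load("w0.npz"); K,T=d["K"],d["T"]
hsv=cv2.cvtColor(im,cv2.COLOR_BGR2HSV); H,S,V=[hsv[...,k].astype(int) for k in range(3)]
yy,xx=np.indices(H.shape)
def rep(n,m,box,z,eps=2.5):
    x0,x1,y0,y1=box; c=largest(m&(xx>=x0)&(xx<x1)&(yy>=y0)&(yy<y1)); b=cv2.boxPoints(cv2.minAreaRect(c)); w=ray(K,T,b,z)
    print(n,cv2.contourArea(c),'box',np.round(w[:,:2],4).tolist(),'cen',np.round(w.mean(0)[:2],4),'sides',np.round([np.linalg.norm(w[i]-w[i-1]) for i in (1,2)],4))
    ap=cv2.approxPolyDP(c,eps,True)[:,0]; print('  ',[(a.tolist(),np.round(p[:2],4).tolist()) for a,p in zip(ap,ray(K,T,ap,z))])
print(hsv[100,226],hsv[100,180],hsv[180,90],hsv[140,85])
rep('plate',(H>95)&(H<130)&(S>110),(350,545,100,280),.012)
rep('dock',(V>int(hsv[100,180,2])+15)&(S<45),(195,375,25,235),.010)
rep('keeper',(V<120)&(S<80),(50,145,110,235),.006)
rep('tab',(H<22)&(S>170),(70,130,185,240),.04)
rep('brass',(H>12)&(H<32)&(S>110),(240,300,100,155),.025)
rep('red',((H<8)|(H>172))&(S>150),(220,280,90,150),.14)
E
```

```text
[ 14  22 236] [ 15  25 204] [ 10  28 109] [ 17  26 199]
plate 12482.5 box [[0.4222, 0.0661], [0.5225, 0.0278], [0.4787, -0.0833], [0.37, -0.0537]] cen [ 0.4483 -0.0108] sides [0.1074 0.1195]
   [([403, 116], [0.5209, 0.0272]), ([383, 161], [0.4809, 0.0431]), ([410, 172], [0.4707, 0.0169]), ([414, 177], [0.466, 0.0127]), ([406, 192], [0.4516, 0.0192]), ([374, 181], [0.4622, 0.0506]), ([372, 186], [0.4574, 0.0523]), ([377, 186], [0.4574, 0.0475]), ([376, 190], [0.4535, 0.0482]), ([380, 191], [0.4526, 0.0443]), ([379, 197], [0.4468, 0.045]), ([375, 198], [0.4458, 0.0488]), ([378, 206], [0.4379, 0.0455]), ([369, 200], [0.4438, 0.0545]), ([372, 210], [0.4339, 0.0511]), ([365, 210], [0.4339, 0.058]), ([373, 216], [0.4279, 0.0498]), ([373, 221], [0.4229, 0.0496]), ([367, 226], [0.4178, 0.0553]), ([462, 263], [0.3787, -0.0436]), ([516, 164], [0.4782, -0.0824])]
dock 4380.5 box [[0.4548, 0.2207], [0.5896, 0.1757], [0.5643, 0.0591], [0.4225, 0.0902]] cen [0.5078 0.1364] sides [0.1421 0.1193]
   [([366, 63], [0.565, 0.0624]), ([334, 70], [0.5594, 0.0904]), ([334, 65], [0.5634, 0.0905]), ([235, 
[... 1620 characters left out ...]
x [[0.4965, 0.1669], [0.5035, 0.1656], [0.5003, 0.1409], [0.4932, 0.1421]] cen [0.4984 0.1539] sides [0.0071 0.0249]
   [([249, 137], [0.5028, 0.1657]), ([260, 146], [0.4951, 0.1563]), ([271, 145], [0.4959, 0.1464]), ([277, 140], [0.5003, 0.1409])]
red 522.5 box [[0.5234, 0.1559], [0.5235, 0.1417], [0.5082, 0.1423], [0.5082, 0.1569]] cen [0.5158 0.1492] sides [0.0142 0.0153]
   [([240, 104], [0.5235, 0.1508]), ([233, 109], [0.5208, 0.1549]), ([231, 121], [0.5142, 0.1565]), ([238, 130], [0.5093, 0.1528]), ([248, 132], [0.5082, 0.147]), ([242, 130], [0.5093, 0.1504]), ([251, 130], [0.5093, 0.1452]), ([255, 126], [0.5115, 0.1428]), ([256, 114], [0.5181, 0.1419]), ([253, 108], [0.5213, 0.1435])]
```

```bash
cat >> h.py <<'E'
POST=np.array([.509,.151]); DY=-.305
def rot(a): return np.array([[np.cos(a),-np.sin(a)],[np.sin(a),np.cos(a)]])
def D(x,y,z): return [*(POST+rot(DY)@np.array([x,y])),z]   # dock frame -> world
def best(p,yaw):
    c=[]
    for y in (yaw,yaw+np.pi):
        q=inverse_kinematics(p,down(y))
        if q is not None: c.append((abs(q[5]),y))
    return down(min(c)[1])
def snap(n,name):
    K,T=cam(n); im=read_camera(n); cv2.imwrite(f"pics/{name}.png",im[:,:,::-1]); np.savez(name+".npz",K=K,T=T)
E
python3 - <<'E'
from h import *
PY=-.372; lip=np.array([.4614,.0208])+rot(PY)@np.array([0,-.096])
p=[*lip,.10]; q=best(p,PY); move_pose(p,q); print(get_joint_pos()[5])
command_gripper(.45)
print(movel([*lip,.019],v=.12,until_force=8),get_tcp_pos())
command_gripper(0); print('w',get_grip_width()*88,get_finger_force())
# rotate/lateral in place, then slide in
q2=best(D(0,-.096-.130,.019),DY)
print(movel(D(0,-.096-.132,.0195),frame=q2,v=.04,until_force=25))
print(movel(D(0,-.096-.05,.0195),v=.08,until_force=25),np.round(get_tcp_pos(),4),np.round(get_ft_force(),1),get_time())
snap("top","t1")
im=cv2.imread("pics/t1.png");cv2.imwrite("pics/t1c.png",cv2.resize(im[180:310,220:400],None,fx=4,fy=4,interpolation=cv2.INTER_CUBIC))
E
```

```text
-1.3855274533066821
False [ 0.42675344 -0.06869366  0.01926995]
w 8.006904041326013 30.001207888126373
False
False [0.4652 0.0117 0.0195] [ 0.3  0.6 -3.1] 8.8
```

View pics/t1c.png

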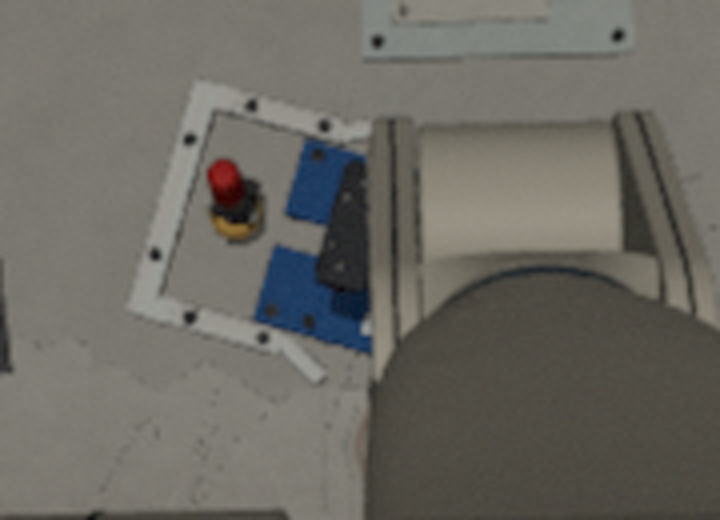

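The plate is square between the guides with its slot facing the post, and almost no force on the tool. Now I'll release, turn 90°, and push on the lip with spread fingers.

```bash
python3 - <<'E'
from h import *
command_gripper(.45)
p=D(0,-.146,.075); movel(p,v=.2)
p=D(0,-.185,.075); q=best(p,DY+np.pi/2); command_gripper(.6); move_pose(p,q); print(get_joint_pos()[5])
movel(D(0,-.185,.016),v=.15)
print(movel(D(0,-.106,.016),v=.06,until_force=15),np.round(rot(-DY)@(get_tcp_pos()[:2]-POST),4),np.round(get_ft_force(),1),get_time())
movel(D(0,-.125,.016),v=.15); movel(D(0,-.125,.2),v=.25)
move_pose(D(-.15,0,.2),best(D(-.15,0,.2),DY))
snap("wrist","w1"); print(get_time(),get_joint_pos())
E
```

```text
0.22167237258414854
True [-0.0005 -0.1077] [ 0.9 -3.2  2.2] 13.5
15.7583 [ 4.62198860e-01  1.45632872e-01  2.09079858e+00 -1.62409435e-04
  9.06160230e-01 -8.01425910e-01]
```

View pics/w1.png

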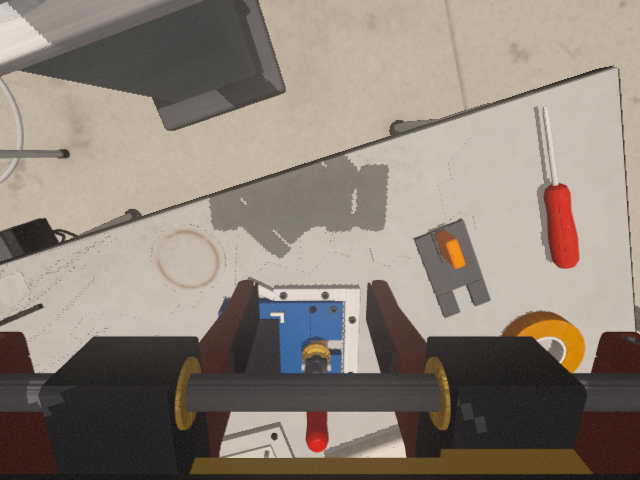

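The push stopped on force with the TCP at y = -0.1077, so the lip face is at about -0.098, which is home. In the view the plate's front edge is about 4 px short of the dock's back bar, and collar and lever sit in column 316. Next I'll grasp the keeper tab and check the post's lateral position.

```bash
python3 - <<'E'
from h import *
im=cv2.imread("pics/w1.png"); d=np.load("w1.npz"); K,T=d["K"],d["T"]
hsv=cv2.cvtColor(im,cv2.COLOR_BGR2HSV); H,S,V=[hsv[...,k].astype(int) for k in range(3)]
yy,xx=np.indices(H.shape); dk=lambda w:np.round((w[:,:2]-POST)@rot(DY),4).tolist()
for n,m,box,z in (('brass',(H>12)&(H<32)&(S>110),(290,345,330,372),.028),('red',((H<8)|(H>172))&(S>150),(290,345,410,455),.14)):
    x0,x1,y0,y1=box; c=largest(m&(xx>=x0)&(xx<x1)&(yy>=y0)&(yy<y1)); r=cv2.boundingRect(c); print(n,r)
    print(dk(ray(K,T,[[r[0]-.5,r[1]+r[3]/2],[r[0]+r[2]-.5,r[1]+r[3]/2],[r[0]+r[2]/2-.5,r[1]]],z)))
KY=.11; ko=np.array([.4938,.3175]); tab=ko+rot(KY)@np.array([-.06,0])
p=[*tab,.09]; q=best(p,KY); command_gripper(.7); move_pose(p,q)
snap("wrist","w2"); 
print(movel([*tab,.0105],v=.12,until_force=8),get_tcp_pos())
command_gripper(0); print('w',get_grip_width()*88,get_finger_force(),get_tcp_pos()[2])
movel([*tab,.08],v=.15); print(get_grip_width()*88, get_ft_force(),get_time())
p=D(-.06-.075,0,.08); move_pose(p,best(p,DY)); snap("wrist","w3"); print(get_time())
E
```

```text
brass (302, 341, 28, 21)
[[-0.0074, -0.0135], [-0.0074, 0.0159], [-0.02, 0.0012]]
red (306, 412, 22, 40)
[[-0.0127, -0.007], [-0.0127, 0.0095], [-0.0311, 0.0012]]
False [0.43455945 0.31107942 0.01109614]
w 11.951094999302057 29.951172173023224 0.010501201675340903
11.938457942162776 [ 0.68271737  0.01820672 -1.64974351] 19.1667
19.8
```

View pics/w3.png

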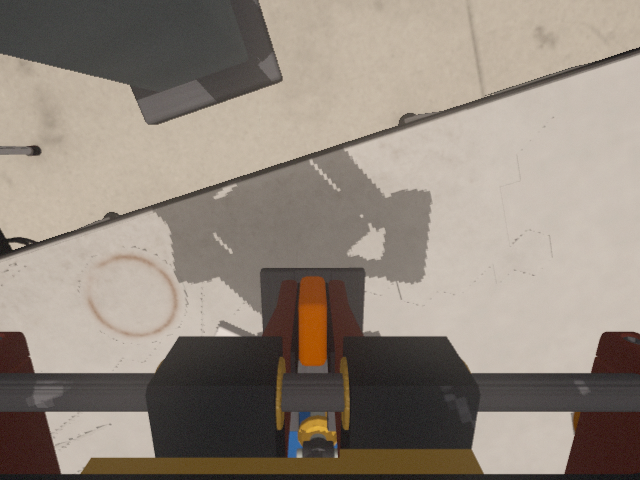

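The keeper is held square and centred in the gripper (columns 262-364, tab at 312), with the collar visible behind it at about (319,430). The post sits about 1.2 mm towards dock +y from my estimate. I'll correct for that and slide in.

```bash
python3 - <<'E'
from h import *
im=cv2.imread("pics/w3.png"); d=np.load("w3.npz"); K,T=d["K"],d["T"]
hsv=cv2.cvtColor(im,cv2.COLOR_BGR2HSV); H,S,V=[hsv[...,k].astype(int) for k in range(3)]
yy,xx=np.indices(H.shape); m=(H>12)&(H<32)&(S>110)&(xx>285)&(xx<350)&(yy>405)&(yy<458)
r=cv2.boundingRect(largest(m)); y3=((ray(K,T,[[r[0]+r[2]/2-.5,r[1]+r[3]/2]],.028)[:,:2]-POST)@rot(DY))[0]; print(r,y3)
dy=float(np.clip((y3[1]+.0012)/2,0,.0025)); print(dy)
z=.0105+.0145
movel(D(-.135,dy,z),v=.12)
print(movel(D(-.085,dy,z),v=.10,until_force=8),np.round((get_tcp_pos()[:2]-POST)@rot(DY),4),get_ft_force())
print(movel(D(-.055,dy,z),v=.05,until_force=8),np.round((get_tcp_pos()[:2]-POST)@rot(DY),4),np.round(get_ft_force(),1),get_time())
E
```

```text
(298, 412, 39, 34) [-0.00812696  0.00149048]
0.0013452399291313095
False [-0.085   0.0009] [ 0.40298199  0.73455951 -1.07775181]
True [-0.0609  0.0008] [-0.8  0.7 -0.2] 21.5667
```

```bash
python3 - <<'E'
from h import *
dk=lambda:np.round((get_tcp_pos()[:2]-POST)@rot(DY),4)
p=get_tcp_pos(); print(movel([p[0],p[1],.0195],v=.03,until_force=5),get_tcp_pos()[2])
print(movel(D(-.055,.0012,get_tcp_pos()[2]),v=.03,until_force=8),dk(),np.round(get_ft_force(),1))
command_gripper(.5); print(dk())
p=get_tcp_pos(); movel([p[0],p[1],.08],v=.2)
movel(D(-.16,0,.13),v=.25); command_gripper(0)
snap("wrist","w4"); snap("top","t4"); print(get_time())
a=cv2.imread("pics/w4.png")[240:480,160:480]; b=cv2.imread("pics/t4.png")[180:310,230:350]
b=cv2.resize(b,(443,480),interpolation=cv2.INTER_CUBIC); a=cv2.resize(a,(350,262)); 
o=np.zeros((480,793,3),np.uint8); o[:262,:350]=a; o[:,350:]=b; cv2.imwrite("pics/c4.png",o)
E
```

```text
True 0.021239505058050247
True [-0.0603  0.0007] [-2.3  1.2  6.9]
[-0.0609  0.0002]
24.5917
```

View pics/c4.png

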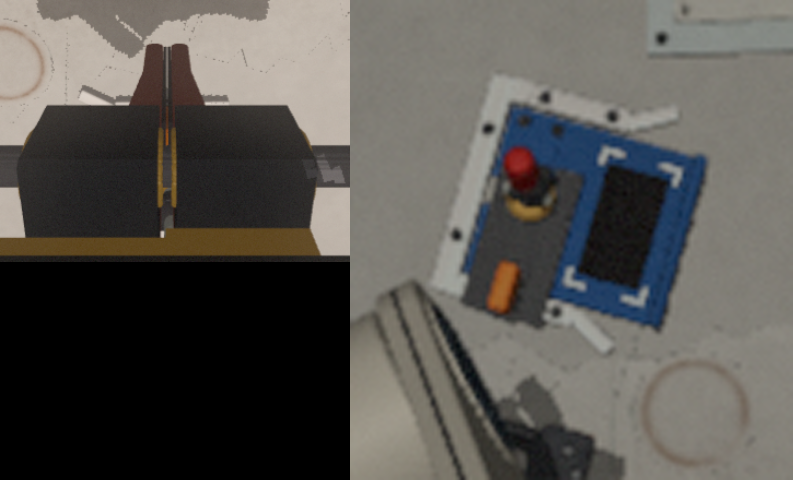

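Keeper and plate look home: the keeper is across the slot under the collar, and the plate's front edge is against the back bar. I'll check the tab's position by number, then swing the lever along its arc.

```bash
python3 - <<'E'
from h import *
im=cv2.imread("pics/t4.png"); K,T=cam("top"); hsv=cv2.cvtColor(im,cv2.COLOR_BGR2HSV); H,S,V=[hsv[...,k].astype(int) for k in range(3)]
yy,xx=np.indices(H.shape); m=(H<20)&(S>150)&(xx>255)&(xx<280)&(yy>245)&(yy<270)
b=cv2.boxPoints(cv2.minAreaRect(largest(m))); w=ray(K,T,b,.052).mean(0); print('tab dock',np.round((w[:2]-POST)@rot(DY),4))
dy=.0008
def P(a,o=.0095): return D(.072*np.sin(a)-o*np.cos(a)-.010, dy, .043+.072*np.cos(a)+o*np.sin(a))
p=D(-.06,dy,.13); movel(p,v=.25)
movel(P(0,.02),v=.15)
for a in np.r_[np.arange(.1,1.5,.14),1.55]:
    if movel(P(a),v=.08,until_force=30): print('force at',a,get_ft_force())
p=get_tcp_pos(); print(np.round(p,4),np.round(get_ft_force(),1))
print(movel([p[0],p[1],p[2]-.008],v=.03,until_force=15),np.round(get_tcp_pos(),4),np.round(get_ft_force(),1))
movel([p[0],p[1],.12],v=.2); movel(D(-.16,0,.2),v=.3)
snap("top","t5"); snap("scene","s5"); print(get_time())
b=cv2.imread("pics/t5.png")[180:310,230:350]; s=cv2.imread("pics/s5.png")[190:330,230:370]
cv2.imwrite("pics/c5.png",np.hstack([cv2.resize(b,(390,420),interpolation=cv2.INTER_CUBIC),cv2.resize(s,(400,420),interpolation=cv2.INTER_CUBIC)]))
E
```

```text
tab dock [-0.0593 -0.0033]
[0.5686 0.1333 0.0535] [0.2 0.8 2.8]
True [0.5687 0.1333 0.0529] [-2.9 -1.2 11.5]
30.425
```

View pics/c5.png

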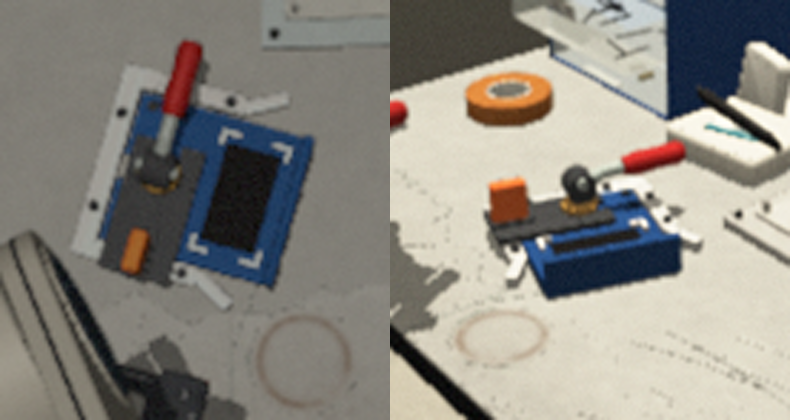

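The pictures show the lever level over the far guide, with the collar down on the keeper. The press met a hard stop at z = 53 mm, as expected for a level lever, and the arm is clear.

```bash
python3 -c "
from station import *
print(job_done(),get_time())"
```

```text
the job is handed in; nothing more can be done
the job is handed in; nothing more can be done
```

I handed the job in at about 30 s of the 58 s allowed: plate and keeper are home round the post, the lever is fully down, and the arm is clear of everything. The other tools were left where they were; I don't have the judge's verdict.

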